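# Deburr the new well of a dry-bath block

### The job

The aluminium heating block in the vice has a freshly bored large well: take the swivel-blade deburring tool out of the tool stand, hook its blade inside the edge of that well on the side next to the small thermometer hole, and draw it clockwise (seen from above) in a full circle back to where it began, slowly, in some ten seconds, without lifting it out on the way. Pull it lightly and steadily outwards so that the blade keeps bearing on the edge all round: about 4 N, and always under 10 N. Then lift it out and stand the tool upright in a free hole of the stand, blade down with its guard flat on the stand, let go, and leave everything else where it is.

Things in the scene. Friction and masses are not known exactly. Their poses are not given: they have to be found in the camera images.
- deburrer: Hand deburring tool, 70 g, standing blade down in an end hole of the stand. Origin: centre of the underside of its round steel guard (28 mm wide, 5 mm thick), which rests on the stand's top; z up the handle = the blade's swivel axis. Above the guard a black flat-sided handle, 18 mm thick along own x, 24 mm wide along y, z = 5 to 72 mm. Grip it on the 18 mm about 30 mm up. The blade hangs below.
- blade: Oiled steel blade, swivels freely without end about the handle's axis; origin and z as the tool, x from the axis to the offset end. Round 3.2 mm bar: down the axis to z = -7, cranked out to 6 mm in x, then straight down from z = -13 to -29 mm. The straight end runs on the edge, trailing like a caster inside of the handle's axis and some 10 degrees behind it; the hand need not turn.
- blade_tip (a point): Lower tip of the blade, 6 mm off the swivel axis, 29 mm below the guard's underside. In use it is some 7 mm down in the well, and the handle's axis further out, about 26 mm from the well's centre. An end that points outwards jams if pushed straight at the wall: bring the axis out sideways to that direction first, so that the wall swings the end inwards, then follow round to the start.
- well (a point): Where the centre of the large well's mouth lies, level with the block's top, if the block sits mid-way in the jaws; the real well may be up to 4 mm off along x, to be felt or seen. The well is 18 mm on the -x side of the block's middle. Axes as the vice: x points to the thermometer hole (32.5 mm from the well's centre), z up. Clockwise from above: +x, -y, -x, +y. Three tube wells lie beyond.
- vice: Grey drill-press vice, fixed, 100 x 290 mm, jaws 68 mm high; origin on the bench under the jaws' middle; x along the jaws, y along the screw (tommy bar at -y). In it, stiffly clamped, the aluminium block, 95.5 (x) x 76 x 51 mm, level top 87 mm above the bench, up to 4 mm off the middle either way along x; in its top the large well (44 mm wide, 41 deep) and, towards +x, a 7 mm thermometer hole.
- stand: Grey plastic tool stand, fixed, 62 x 175 mm, 55 mm high. Origin: centre of its underside; three holes in a row along y, at y = -55, 0, +55 mm (x = 0), each 22 mm in diameter and 48 mm deep from the top face at z = 55 mm. The deburring tool stands in one end hole, a round file in the other; the middle hole is free.
- file: Round file with a turned wooden handle (no guard, 25 mm wide, 62 mm high), standing in the other end hole of the stand; origin at the foot of its handle. Leave it.
- jar0: Sample jar with red screw cap, 45 mm wide, 53 mm high, standing on the bench; origin under its centre. Leave it.
- jar1: Another such jar. Leave it.
- jar2: Another such jar. Leave it.
- marker: Marker pen lying on the bench, 135 mm long, 13 mm thick. Leave it.
- spoon: Steel sampling spoon lying on the bench, 147 mm long. Leave it.
- beaker: Small glass beaker, 60 mm wide, 75 mm high. Leave it.
Things that resemble listed ones, but are neither listed nor needed, are in the scene too. What is shaped like the deburrer but blue or purple is not meant.

How it is judged:
By the outcome, as a careful person would: the job done as asked, in the order asked, and still so for the second after the job is handed in, with the robot touching nothing.
It also fails if it takes over 72 s, if anything falls off the work surface, if the arm or the gripper's body presses on something with over 40 N, if the wrist force passes 120 N, or if a joint passes its speed limit or range.

### The arm

A 7-joint arm with a two-finger parallel gripper is mounted at the origin on the work surface. World frame = base frame: x ahead of the robot, y to its left, z up, the work surface at z = 0. Lengths are in m, angles in rad, forces in N, time in s.
With the tool pointing down it reaches from about 0.425 to 0.95 m from the base axis. Payload 4.7 kg.
Tool frame: the origin (TCP) lies on the centre line of the jaws, within the pads' length; the fingertips stand ahead of it and the grasp point (between the pads) lies 5 mm behind it (env.tips_ahead is the z of the fingertips in the tool frame, in m); z points along the fingers, y is the line along which they close (so a half turn about z gives the same grasp; the last joint's range is limited). The gripper opens to 85 mm and grips with 20 to 120 N. Pads are 22 mm wide; open, the fingers measure 114 mm over their backs; the gripper's body (76 mm by 85 mm) begins 54 mm behind the grasp point. The pads swing forward as they close: fully open they stand 13 mm farther back than shut.
Start: joints at [1.278, 0.469, -0.049, 1.532, 0.024, 1.141, -0.082], TCP at [0.176, -0.652, 0.216] pointing down, gripper open.
Joint ranges: [-2.59, 2.59], [-0.33, 1.99], [-1.39, 1.29], [0.1, 2.45], [-1.04, 4.18], [0.21, 1.99], [-2.66, 2.66]. Speed limits (rad/s): [2.57, 2.57, 3.14, 3.14, 3.14, 3.14, 3.14].

### API

Orientations are given as a 3x3 rotation matrix whose columns are the frame's x, y, z axes.
In Python, from station import env gives the robot as it stands. Calls block until the motion is done:
- env.goto(position, orientation): joint-space move of the TCP to a pose.
- env.line_to(position, rot=None, max_speed=0.15, force_limit=None): straight line of the TCP; rot=None keeps the orientation; max_speed is the mean speed in m/s. With force_limit (N) it stops when the force on the tool has changed by that much, and returns True; else False.
- env.move_joints(angles): joint-space move.
- env.move_gripper(opening, strength=None): opening from 0.0 (shut) to 1.0 (fully open); strength is the grip in N (None keeps the last); returns when the fingers have stopped.
- env.pause(seconds).
- env.inverse_kinematics(position, orientation): joint angles nearest the present ones, or None.
- env.get_state(): the state.
- env.get_image(name): name is "scene" or "top" or "wrist"; returns (picture, depth): 480x640x3 uint8, red, green, blue; 480x640 float32, m along the optical axis (not along the pixel's ray), 0 where there is no reading.
- env.get_calibration(name): a dict with "camera_matrix" (3x3 intrinsics, pixels), "xyz" and "orientation" of the camera in the world. Camera axes: x right, y up, looking along -z (the intrinsics and any distortion apply to the point x, -y, -z); pixel columns grow to the right and rows downward; lengths in m; the calibration is good to about 2 mm. A picture is of the moment at which its call begins: read the wrist's pose just before it. get_calibration takes no time and is no camera call; for the wrist camera it gives the pose at the moment of the call.
A pose or a line that the arm cannot do raises env.IKError and nothing moves.
- env.finish_job(): hands the job in; it is judged then, once.
Trained networks look in the newest picture that a camera, given by its name, has taken for a name from the list of things; names that differ only in an ending like _2 or _b are one class to them, and where a whole thing is asked for, a point or a joint stands for the part that bears it (a point fixed in the world has none). Each returns a list of dicts, best first, with "confidence" (0 to 1); they miss things now and then, are a little off and sometimes report something else, mostly with a low value. They report only what shows in the picture. A call takes as long as a camera call. They do not tell look-alikes from the thing itself.
- env.look_for(camera, thing): "rect" ([left, top, right, bottom] in pixels, round what is visible of it).
- env.trace(camera, thing): "pixels" (480x640 bool, what is visible of it) and "rect" ([left, top, right, bottom] in pixels, round what is visible of it).
- env.spot_point(camera, thing): "position" ([column, row] in pixels: a listed point, or the origin of a listed thing).
The state is a dict: "time": time; "qpos": joint angles; "dq": joint speeds; "tau": joint torques, N m; "eef_pos": TCP position; "orientation": TCP orientation; "wrist_force": force on the tool from outside, world axes, zero at the start; "ft_torque": the same for the moment, N m; "grip_width": opening from 0.0 (shut) to 1.0 (fully open); "grip_force": force on a finger pad.
Only numpy, scipy, OpenCV 4.12 (cv2) and the standard library are available. Lean on these libraries where they do the work, as an engineer would, in place of code of your own. Each camera call takes 0.05 s, during which the arm holds its last target. There are 200 camera calls.

## Working session

There is one attempt and no reset: what is moved stays moved. The work goes in short steps, each a Python script; the robot and the scene stay as the last script left them, time stands still between calls to the robot, and variables do not carry over. Pictures are saved under pics/ and viewed, at most 10 in all, crops included, and the job is handed in when it is done.

```bash
ls; mkdir -p pics; cat > h.py <<'E'
from station import env
import numpy as np, cv2
def proj_inv(cal,uv,z=None,d=None):
    K=np.array(cal["camera_matrix"]);R=np.array(cal["orientation"]);t=np.array(cal["xyz"])
    r=np.linalg.inv(K)@[uv[0],uv[1],1.];r=R@np.array([r[0],-r[1],-r[2]])
    return t+r*(d if d is not None else (z-t[2])/r[2])
def proj(cal,p):
    K=np.array(cal["camera_matrix"]);R=np.array(cal["orientation"]);t=np.array(cal["xyz"])
    c=R.T@(np.array(p)-t);q=K@[c[0],-c[1],-c[2]];return q[:2]/q[2]
def cloud(cal,d):
    K=np.array(cal["camera_matrix"]);R=np.array(cal["orientation"]);t=np.array(cal["xyz"])
    v,u=np.mgrid[:480,:640];r=np.linalg.inv(K)@np.stack([u.ravel(),v.ravel(),np.ones(u.size)])
    r=R@(r*np.array([[1],[-1],[-1]])*d.ravel());return (r.T+t).reshape(480,640,3)
def save(n,p): cv2.imwrite(f"pics/{n}.png",cv2.cvtColor(p,cv2.COLOR_RGB2BGR))
E
python3 - <<'E'
from h import *
for c in("top","scene"):
    p,d=env.get_image(c);save(c+"0",p);cal=env.get_calibration(c);P=cloud(cal,d)
    print(c,cal)
    for n in("deburrer","well","stand","file","vice","blade_tip"):
        for r in env.spot_point(c,n)[:4]:
            u,v=r["position"];q=P[int(np.clip(v,0,479)),int(np.clip(u,0,639))]
            print(n,round(r["confidence"],2),np.round([u,v]),q.round(3))
print(env.get_state()["time"],env.tips_ahead)
E
```

```text
pics
top {'camera_matrix': array([[558.16357053,   0.        , 312.26933682],
       [  0.        , 558.16357053, 234.77690265],
       [  0.        ,   0.        ,   1.        ]]), 'xyz': array([0.41136689, 0.13249694, 0.97384402]), 'orientation': array([[-3.62203115e-03,  9.90416104e-01, -1.38068181e-01],
       [-9.99650577e-01,  2.91235187e-05,  2.64333889e-02],
       [ 2.61840751e-02,  1.38115679e-01,  9.90069923e-01]])}
deburrer 0.6 [165. 155.] [0.684 0.363 0.024]
deburrer 0.55 [109. 260.] [0.502 0.45  0.027]
well 0.76 [526. 261.] [ 0.496 -0.252  0.046]
stand 0.9 [231. 241.] [0.535 0.248 0.006]
file 0.53 [259. 230.] [0.538 0.192 0.117]
vice 0.87 [502. 256.] [ 0.502 -0.195  0.089]
blade_tip 0.72 [192. 245.] [0.514 0.294 0.127]
blade_tip 0.51 [ 93. 272.] [ 0.482  0.486 -0.001]
blade_tip 0.4 [159. 141.] [0.712 0.379 0.014]
scene {'camera_matrix': array([[599.03640712,   0.        , 322.47568782],
       [  0.        , 599.03640712, 239.84199836],
       [  0.        ,   0.        ,   1.        ]]), 'xyz': array([ 1.40478242, -0.09118228,  0.64447681]), 'orientation': array([[ 0.23236567, -0.52671473,  0.81766606],
       [ 0.97239694,  0.10746145, -0.20711406],
       [ 0.02122244,  0.84322217,  0.53714614]])}
deburrer 0.95 [478. 299.] [0.689 0.362 0.023]
deburrer 0.82 [473. 237.] [0.511 0.439 0.025]
deburrer 0.68 [413. 237.] [0.532 0.301 0.058]
well 0.91 [107. 246.] [ 0.476 -0.24   0.071]
stand 0.85 [380. 264.] [0.567 0.229 0.029]
file 0.97 [360. 251.] [0.554 0.194 0.055]
vice 0.55 [120. 290.] [ 0.564 -0.222  0.038]
blade_tip 0.36 [413. 235.] [0.531 0.301 0.059]
0.7 0.014
```

View pics/top0.png

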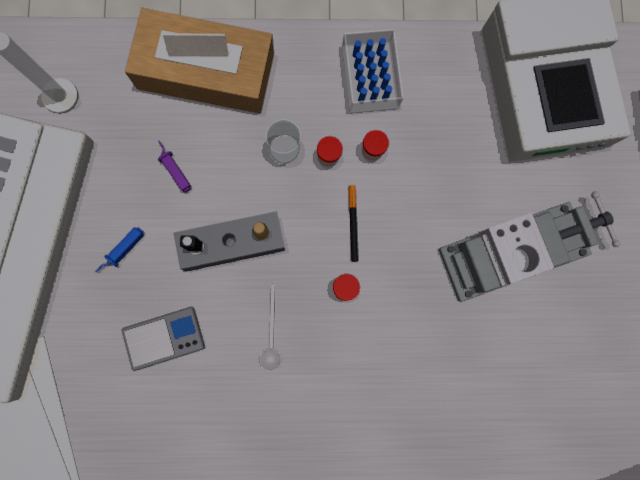

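View pics/scene0.png

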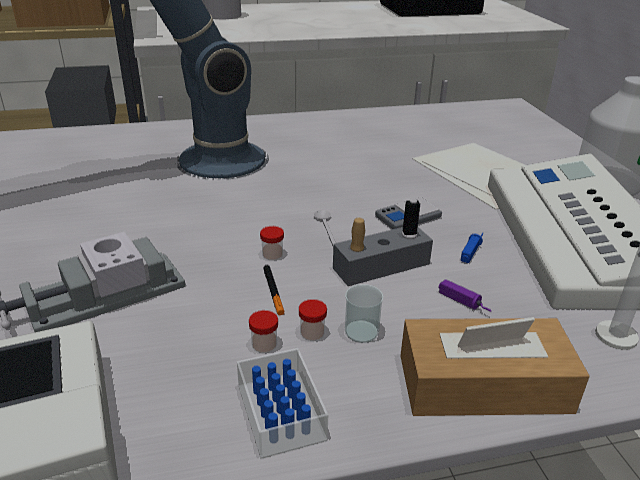

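The top view shows the stand at (231,241) with the black deburrer in its left (+y) hole at (190,243), the free hole at (229,240) and the file at (260,230). The block's big well is at (523,258), with the smaller holes above it on the +x side. The tools lying at (122,247) and (175,172) are the blue and purple look-alikes.

```bash
python3 - <<'E'
from h import *
st=env.get_state();print(st["orientation"].round(3),st["wrist_force"].round(2))
p,d=env.get_image("top");P=cloud(env.get_calibration("top"),d);np.save("topP.npy",P)
def rect(c,r,z0,z1):
    m=(np.hypot(P[...,0]-c[0],P[...,1]-c[1])<r)&(P[...,2]>z0)&(P[...,2]<z1)&(d>0)
    q=P[m];(x,y),wh,a=cv2.minAreaRect(q[:,:2].astype(np.float32)*1000);print("rect",round(x,1),round(y,1),np.round(wh,1),round(a,1),m.sum(),np.median(q[:,2]))
rect((0.54,0.245),0.11,0.048,0.062)
rect((0.50,-0.235),0.08,0.081,0.094)
R=np.array([[0,1,0],[1,0,0],[0,0,-1.]])
ang=np.arctan2(st["orientation"][1,0],st["orientation"][0,0]);c,s=np.cos(ang),np.sin(ang)
R=np.array([[c,s,0],[s,-c,0],[0,0,-1.]])
def look(n,pos):
    env.goto(pos,R);cal=env.get_calibration("wrist");p,d=env.get_image("wrist");save(n,p);np.savez(n,p=p,d=d,K=cal["camera_matrix"],xyz=cal["xyz"],o=cal["orientation"])
    print(n,np.array(cal["xyz"]).round(3),np.array(cal["orientation"]).round(2).tolist(),env.get_state()["time"])
    return cal,p,d
cal,p,d=look("wwell",[0.44,-0.24,0.30])
for n in("well","vice"):
    for r in env.spot_point("wrist",n)[:2]: print(n,r["confidence"],r["position"],proj_inv(cal,r["position"],z=0.087 if n=="well" else 0).round(4))
cal,p,d=look("wstand",[0.48,0.27,0.30])
for n in("deburrer","file","stand"):
    for r in env.spot_point("wrist",n)[:2]: print(n,r["confidence"],r["position"],proj_inv(cal,r["position"],z=0 if n=="stand" else .055).round(4))
save("w2",np.hstack([cv2.resize(np.load(n+".npz")["p"],(400,300)) for n in("wwell","wstand")]))
E
```

```text
[[ 0.965  0.261  0.   ]
 [ 0.261 -0.965 -0.   ]
 [ 0.     0.    -1.   ]] [-1.32  0.18 -1.01]
rect 532.1 246.5 [ 62.6 175.4] 11.9 3320 0.055068705908669746
rect 514.6 -228.6 [95.6 78.9] 19.5 2174 0.08749520123371718
wwell [ 0.513 -0.221  0.458] [[0.26, 0.92, 0.29], [-0.97, 0.25, 0.08], [0.0, -0.3, 0.96]] 2.6
well 0.77 [332.6, 144.9] [ 0.4973 -0.2345  0.087 ]
vice 0.74 [328.1, 128.1] [ 0.5106 -0.2276  0.    ]
wstand [0.554 0.289 0.458] [[0.26, 0.92, 0.29], [-0.97, 0.25, 0.08], [0.0, -0.3, 0.96]] 4.6083
deburrer 0.87 [302.6, 154.0] [0.5204 0.3018 0.055 ]
deburrer 0.6 [168.1, 132.0] [0.5063 0.4398 0.055 ]
file 0.74 [408.6, 157.9] [0.545  0.1941 0.055 ]
stand 0.95 [352.2, 153.3] [0.5317 0.2472 0.    ]
```

View pics/w2.png

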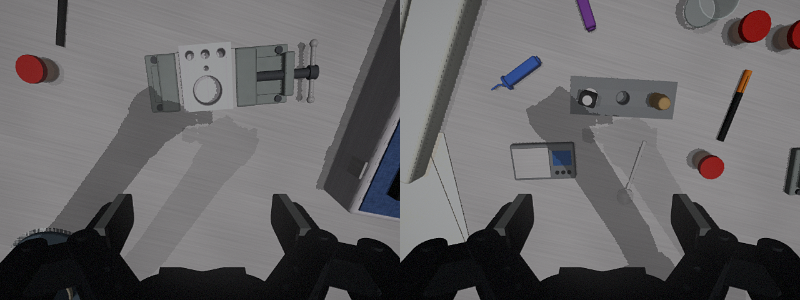

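```bash
python3 - <<'E'
import numpy as np,cv2
from h import cloud
def ld(n):
    z=np.load(n+".npz");c=dict(camera_matrix=z["K"],orientation=z["o"],xyz=z["xyz"]);return z["p"],z["d"],cloud(c,z["d"])
def rc(q):
    (x,y),wh,a=cv2.minAreaRect(q[:,:2].astype(np.float32)*1000);return round(x,1),round(y,1),np.round(wh,1),round(a,1),len(q)
p,d,P=ld("wstand")
near=lambda P,c,r:np.hypot(P[...,0]-c[0],P[...,1]-c[1])<r
for lo,hi,c,r in((.05,.059,(.53,.245),.12),(.12,.135,(.52,.30),.03),(.11,.125,(.54,.194),.03)):
    m=near(P,c,r)&(P[...,2]>lo)&(P[...,2]<hi)&(d>0);q=P[m];print("stand",rc(q),np.median(q[:,2]))
p,d,P=ld("wwell")
m=near(P,(.51,-.23),.075)&(P[...,2]>.083)&(P[...,2]<.091)&(d>0);print("block",rc(P[m]),np.median(P[m][:,2]))
# well rim: inner contour of the top mask
cs,h=cv2.findContours(m.astype(np.uint8),cv2.RETR_CCOMP,cv2.CHAIN_APPROX_NONE)
for c in cs:
    if 12<len(c):
        q=np.array([P[v,u] for u,v in c[:,0]]);q=q[np.isfinite(q).all(1)&(abs(q[:,2]-.087)<.006)]
        if len(q)<8: continue
        A=np.c_[2*q[:,:2],np.ones(len(q))];s=np.linalg.lstsq(A,(q[:,:2]**2).sum(1),rcond=None)[0]
        print(len(c),s[:2].round(4),np.sqrt(s[2]+s[0]**2+s[1]**2).round(4),c[:,0].mean(0).round())
m=near(P,(.51,-.20),.2)&(P[...,2]>.062)&(P[...,2]<.073)&(d>0);print("jaws",rc(P[m]))
E
```

```text
stand (531.9, 246.9, array([ 62.2, 175.5]), 11.8, 8372) 0.05502260648648924
stand (520.8, 300.9, array([23.8, 18. ]), 88.5, 582) 0.1271762129765499
stand (543.3, 194.2, array([17.8, 18.3]), 15.3, 358) 0.11504511799361747
block (514.0, -227.9, array([95.8, 76.2]), 19.2, 6498) 0.08702376557960284
372 [ 0.5142 -0.2279] 0.049 [331. 122.]
134 [ 0.4971 -0.2338] 0.0222 [332. 144.]
23 [ 0.5275 -0.223 ] 0.0038 [329. 109.]
44 [ 0.5385 -0.1952] 0.0066 [303.  88.]
42 [ 0.5459 -0.2169] 0.0065 [328.  86.]
42 [ 0.5534 -0.2383] 0.0065 [353.  84.]
jaws (511.0, -231.1, array([ 89.9, 155.8]), 19.3, 7106)
```

The left half shows the vice and block with the well at about (207,90) and the thermometer hole just above it. The right half shows the stand with the black tool at (588,98), the free hole at (622,97) and the file at (660,101). Depth fits agree: well (0.4971, −0.2338), block yaw 19.2°, and tool (0.5207, 0.3008) with its thin side along world x. Next I grasp it.

```bash
cat >> h.py <<'E'
W=np.array([0.4971,-0.2338]);YAW=np.deg2rad(19.2);T=np.array([0.5207,0.3008]);S=np.array([0.5319,0.2468])
def RY(a): c,s=np.cos(a),np.sin(a); return np.array([[-s,c,0],[c,s,0],[0,0,-1.]])  # tool y at world angle a
E
python3 - <<'E'
from h import *
best=None
for a in(-1.5,178.5):
    R=RY(np.deg2rad(a));print(a,np.linalg.det(R))
    for pos in((*T,.08),(*W,.134)):
        q=env.inverse_kinematics(pos,R);print(None if q is None else np.round(q,2))
    q=env.inverse_kinematics((*T,.08),R)
    if q is not None and (best is None or abs(q[6])<best[0]): best=(abs(q[6]),a)
a=np.deg2rad(best[1]);R=RY(a);np.save("R.npy",R)
env.move_gripper(0.6)
env.goto([*T,.20],R)
cal=env.get_calibration("wrist");p,d=env.get_image("wrist");save("pre",p)
P=cloud(cal,d);m=(np.hypot(P[...,0]-T[0],P[...,1]-T[1])<.03)&(abs(P[...,2]-.127)<.004)
print("handle",m.sum(),cv2.minAreaRect(P[m][:,:2].astype(np.float32)*1000) if m.sum()>50 else "")
env.line_to([*T,.08],max_speed=.12)
env.move_gripper(0.0,strength=100)
s=env.get_state();print(s["grip_width"],s["grip_force"],s["eef_pos"].round(4),s["time"])
w0=s["wrist_force"]
env.line_to([*T,.20],max_speed=.12)
env.pause(.2);s=env.get_state();print(s["grip_width"],s["grip_force"],s["wrist_force"].round(2),w0.round(2),s["time"])
p,d=env.get_image("scene");save("lift",p[150:350,250:550])
E
```

```text
-1.5 1.0
[ 0.08  0.72 -0.98  1.8   0.7   1.02 -1.21]
[ 1.05  0.52 -0.92  1.88  0.49  0.98 -0.11]
178.5 1.0
[ 0.18  0.83 -1.18  1.8   0.86  1.13  1.81]
[ 0.1   0.36  0.33  1.94 -0.15  0.87 -2.66]
handle 920 ((520.8323974609375, 301.4938659667969), (23.370744705200195, 17.67365264892578), 87.93196105957031)
0.1938352120379191 97.7346682548523 [0.5211 0.3012 0.0808] 7.7667
0.19814465716364085 97.47210502624512 [-0.74 -0.38  0.19] [-1.17 -1.09  4.35] 9.1167
```

View pics/lift.png

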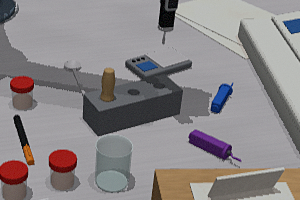

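The tool is lifted clear, with the blade hanging below the guard at about (163,38) in the crop. Next I go over the well, lower in, and feel outwards.

```bash
cat >> h.py <<'E'
def pol(r,deg):  # deg measured in the vice frame, ccw from +x (thermometer side)
    a=np.deg2rad(deg)+YAW; return W+r*np.array([np.cos(a),np.sin(a)])
def rad(f,deg):
    a=np.deg2rad(deg)+YAW; return -(f[0]*np.cos(a)+f[1]*np.sin(a)), f[0]*-np.sin(a)+f[1]*np.cos(a)
E
python3 - <<'E'
from h import *
R=np.load("R.npy");np.set_printoptions(suppress=True)
env.line_to([*W,.20],rot=R,max_speed=.2)
env.pause(.2);b0=env.get_state()
cal=env.get_calibration("wrist")
hit=env.line_to([*W,.134],max_speed=.06,force_limit=4)
t0=env.get_state()["time"];env.pause(.3);s=env.get_state();b=s["wrist_force"];Z=.134
print("t",s["time"],"hit",hit,s["eef_pos"].round(4),b0["wrist_force"].round(2),b.round(2))
np.save("base.npy",b)
# timing of small segments while going outwards
t=s["time"]
for r in(.006,.012):
    env.line_to([*pol(r,0),Z],max_speed=.02);s=env.get_state();print(r,s["time"]-t,rad(s["wrist_force"]-b,0),s["eef_pos"].round(4));t=s["time"]
hit=env.line_to([*pol(.0235,0),Z],max_speed=.015,force_limit=2.5)
for k in range(3):
    s=env.get_state();e=s["eef_pos"];print("hit",hit,s["time"],rad(s["wrist_force"]-b,0),np.linalg.norm(e[:2]-W),e.round(4));env.pause(.1)
E
```

```text
t 13.7417 hit False [ 0.4972 -0.2339  0.1342] [-0.99 -0.06 -0.45] [-0.63 -0.2  -0.31]
0.006 0.45000000000000107 (np.float64(-0.056767576689603305), np.float64(1.100607771636873)) [ 0.5029 -0.2316  0.134 ]
0.012 0.4499999999999993 (np.float64(-0.493238124039203), np.float64(-1.0007077782896339)) [ 0.5085 -0.2298  0.134 ]
hit False 15.5583 (np.float64(-0.7068355860783129), np.float64(-0.5377908973116432)) 0.02373218116849367 [ 0.5195 -0.2261  0.1341]
hit False 15.6583 (np.float64(-0.9269733734167698), np.float64(0.020719044058379266)) 0.023630185026690825 [ 0.5194 -0.2261  0.1341]
hit False 15.7583 (np.float64(-0.23756445293589454), np.float64(-0.26978236913679976)) 0.02355474683712408 [ 0.5194 -0.2261  0.1341]
```

```bash
python3 - <<'E'
from h import *
b=np.load("base.npy");Z=.134
r=.0235
while r<.0305:
    r+=.0004;env.line_to([*pol(r,0),Z],max_speed=.02)
    F=[]
    for k in range(4): env.pause(.02);s=env.get_state();F.append(s["wrist_force"]-b)
    f=rad(np.mean(F,0),0);print(round(r*1e3,2),round(np.linalg.norm(s["eef_pos"][:2]-W)*1e3,2),np.round(f,2),np.mean(F,0)[2].round(2),np.std(F,0).round(2),round(s["time"],2))
    if f[0]>3: break
E
```

```text
23.9 23.88 [-0.62  0.04] -0.84 [0.45 0.41 0.73] 16.18
24.3 24.2 [-0.32 -0.1 ] -0.48 [0.31 0.59 0.39] 16.49
24.7 24.65 [ 0.08 -0.1 ] -0.85 [0.39 0.8  0.28] 16.81
25.1 25.1 [ 0.   -0.18] -0.86 [0.58 0.59 0.55] 17.12
25.5 25.51 [ 0.2  -0.08] -0.48 [0.43 0.66 0.25] 17.44
25.9 25.8 [-0.12 -0.37] -0.66 [0.42 0.37 0.72] 17.76
26.3 26.16 [0.23 0.28] -0.74 [0.51 0.28 0.4 ] 18.07
26.7 26.5 [1.5  0.12] -0.63 [0.36 0.4  0.24] 18.39
27.1 26.77 [ 1.96 -0.56] -0.49 [0.32 0.62 0.49] 18.71
27.5 27.02 [ 3.21 -0.77] -0.38 [0.64 0.44 0.17] 19.02
```

The wall is felt at 26.3 mm as expected, with a stiffness of about 3 N/mm and the blade hooked on the +x side. I now draw the full circle with force feedback.

```bash
python3 - <<'E'
from h import *
b=np.load("base.npy");Z=.134
r=.0276;t0=env.get_state()["time"];deg=0;L=[]
while deg>-372:
    deg-=12
    hit=env.line_to([*pol(r,deg),Z],max_speed=.028,force_limit=5)
    s=env.get_state();n,t=rad(s["wrist_force"]-b,deg);m=np.linalg.norm(s["eef_pos"][:2]-W)*1e3
    L.append((deg,round(r*1e3,2),round(m,2),round(n,1),round(t,1),round((s["wrist_force"]-b)[2],1),hit))
    r=float(np.clip(r+np.clip(.00013*(4-n),-.0005,.00035),.0255,.0295))
    if hit: r-=.0004
    if n>8 or (len(L)>4 and all(l[3]<.8 for l in L[-4:])): print("ABORT?");break
print("dur",s["time"]-t0,s["time"])
for l in L: print(*l)
E
```

```text
dur 10.900000000000002 29.925
-12 27.6 27.18 4.1 -1.0 -2.1 False
-24 27.58 27.19 4.9 1.1 -2.0 False
-36 27.46 27.22 5.5 1.5 -0.9 False
-48 27.26 27.16 3.9 0.9 0.3 False
-60 27.27 27.22 4.4 1.8 0.2 False
-72 27.22 27.19 5.3 1.1 -0.6 False
-84 27.05 27.14 4.2 1.3 0.1 False
-96 27.02 27.11 4.3 1.1 -0.6 False
-108 26.99 27.06 3.7 1.3 -0.5 False
-120 27.03 27.03 4.2 0.7 0.6 False
-132 27.0 26.95 3.1 1.1 -1.0 False
-144 27.11 26.99 4.8 0.8 -0.2 False
-156 27.0 26.89 4.7 1.4 -0.3 False
-168 26.91 26.88 5.0 1.1 0.1 False
-180 26.77 26.79 5.0 1.1 -0.5 False
-192 26.64 26.72 4.1 -0.2 0.4 False
-204 26.62 26.67 4.1 0.5 -2.0 False
-216 26.61 26.66 3.7 -0.1 -0.3 False
-228 26.65 26.73 3.6 -0.6 -0.3 False
-240 26.7 26.77 2.6 -0.6 -0.7 False
-252 26.88 26.81 3.5 0.1 -0.7 False
-264 26.94 26.91 3.9 -0.2 -0.2 False
-276 26.96 26.89 3.4 0.0 -0.3 False
-288 27.03 26.96 3.7 -0.5 -0.9 False
-300 27.07 26.96 3.4 -1.9 -0.5 False
-312 27.15 27.01 2.9 -0.3 -1.1 False
-324 27.29 27.02 3.8 -0.5 -1.2 False
-336 27.32 27.1 3.7 -0.0 -0.8 False
-348 27.36 27.16 4.0 0.0 -0.7 False
-360 27.36 27.19 4.0 0.0 -1.1 False
-372 27.35 27.19 4.1 -0.0 -0.4 False
```

The circle is complete: 10.9 s, 372°, 2.6–5.5 N throughout. Next I ease in, lift out and place the tool in the free middle hole.

```bash
python3 - <<'E'
from h import *
R=np.load("R.npy");Z=.134
env.line_to([*pol(.023,-372),Z],max_speed=.02)
env.line_to([*pol(.023,-372),.20],max_speed=.08)
env.line_to([*S,.20],rot=R,max_speed=.2)
p,d=env.get_image("scene");save("over",cv2.resize(p[150:330,290:490],(800,720))[:600])
env.line_to([*S,.10],max_speed=.1)
env.pause(.2);s=env.get_state();print(s["eef_pos"].round(4),s["wrist_force"].round(2),s["time"],s["grip_width"])
hit=env.line_to([*S,.078],max_speed=.02,force_limit=4)
s=env.get_state();print(hit,s["eef_pos"].round(4),s["wrist_force"].round(2),s["time"])
p,d=env.get_image("scene");save("down",cv2.resize(p[170:310,300:487],(800,600)))
E
```

```text
[0.5322 0.247  0.1006] [ 0.02  0.23 -1.24] 35.2083 0.1943126685370748
True [0.5318 0.2467 0.0808] [-0.17 -1.45  4.76] 36.0917
```

View pics/down.png

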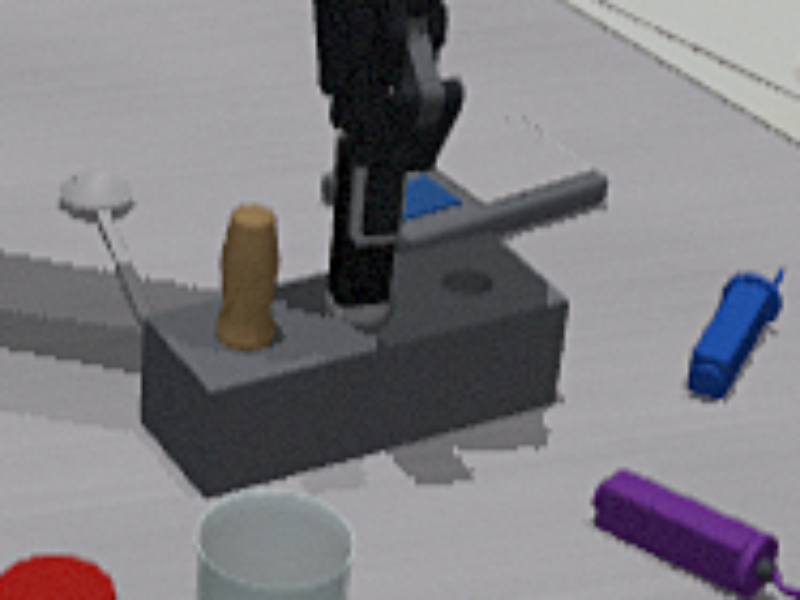

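The guard at (360,310) sits on the stand at the middle hole, upright, with contact at the same height as in its original hole. I release and check.

```bash
python3 - <<'E'
from h import *
env.move_gripper(0.45);env.pause(.3)
env.line_to([*S,.22],max_speed=.12);env.pause(.4)
cal=env.get_calibration("wrist");p,d=env.get_image("wrist");P=cloud(cal,d)
for lo,hi in((.122,.132),):
    m=(np.hypot(P[...,0]-S[0],P[...,1]-S[1])<.03)&(P[...,2]>lo)&(P[...,2]<hi);q=P[m]
    print(cv2.minAreaRect(q[:,:2].astype(np.float32)*1000),len(q),np.percentile(q[:,2],[5,50,95]).round(4))
p,d=env.get_image("scene");save("end",cv2.resize(p[170:310,300:487],(800,600)))
print(env.get_state()["time"],env.get_state()["eef_pos"])
E
```

```text
((531.7293090820312, 247.28216552734375), (23.113086700439453, 17.705141067504883), 87.94998931884766) 836 [0.1243 0.1271 0.1307]
38.6 [0.53187924 0.24683129 0.21995553]
```

View pics/end.png

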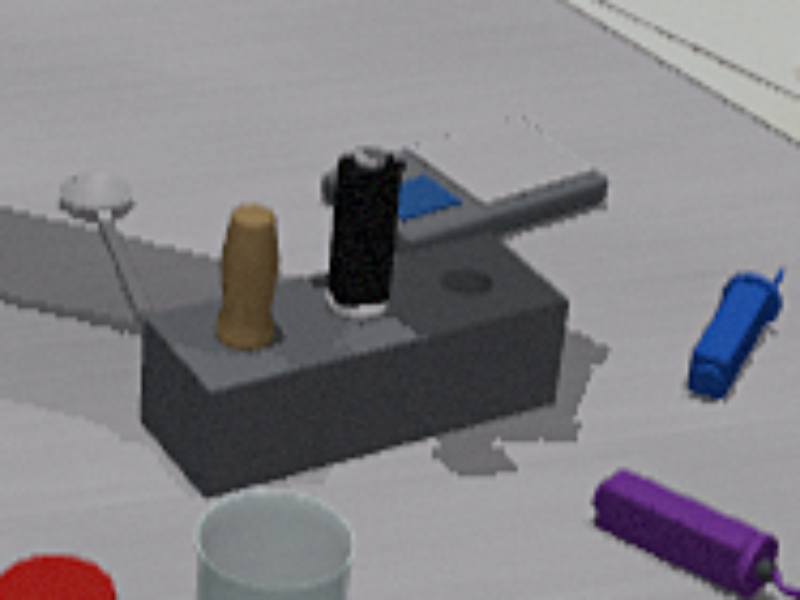

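The tool stands upright in the middle hole, guard flat at (358,303), its top at 0.127 m as it was at the start. Nothing else in view has moved.

```bash
python3 -c "
from station import env
print(env.finish_job())"
```

```text
the job is handed in; nothing more can be done
None
```

I handed the job in at about 39 s: the well's edge was drawn clockwise through a full circle in 10.9 s (2.6–5.5 N measured at each 12° step), and the deburrer now stands upright in the stand's middle hole.

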